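Register a wax block against its stops and present it to the inspection camera

TASK

Bring the cream wax block on the blue locating plate fully home against the two side stops and the end stop, so that it sits square in the corner. Then pick it up and hold it up, right way up, to the inspection camera: one small end face squarely towards the lens and about 7 cm from the glass, the block centred on and lined up with the camera's downward-sloping line of sight. Finish while still holding it there, quite still; keep off the camera and do not disturb the dish, vial, petri dish and marker.

Things in the scene. Friction and masses are not known exactly. Their poses are not given: they have to be found in the camera images.
- wax_block: Loose cream wax block, a box 30 (x) x 46 (y) x 22 (z) mm, about 50 g; origin at the centre of its underside, y along its long side, z up out of its top. It starts lying on the plate, clear of the stops, long side along the plate's x to within about 20 degrees. The two 30 x 22 mm faces (+y and -y) are its small ends; either may face the lens. It is best gripped across the 30 mm width.
- wax_block_center (a point): The middle of the wax block, 11 mm above the block's origin; same axes as the block.
- locating_plate: Fixed blue metal plate 160 (x) x 130 (y) x 6 (z) mm; origin at the centre of its underside, x lengthwise, away from the robot to within about 20 degrees, y to its left, z up. Steel stops, 8 mm above its top: two side stops, 10 mm long, centred at x = -1 and +45 mm (36 mm gap, room for a finger), faces at y = +30 mm; one end stop 20 mm wide, centred at y = +12 mm, face at x = +45 mm.
- camera_head: Head of the fixed inspection camera: grey barrel 40 mm across and 95 mm long, white light ring 45 mm across, black lens; origin at the centre of the lens glass, 235 mm above the worktop. It looks along its own -x axis, which points back towards the robot and 25 degrees below level; y is level, z up and leaning 25 degrees towards the robot.
- home (a point): Where the middle of the block is when it is fully home against all three stops: x = 22, y = 15, z = 17 mm in the plate's frame, on the plate's axes. The block's long side then lies along the plate's x, touching the side stops (towards +y), one small end touching the end stop (towards +x).
- view_point (a point): Empty point in the air on the camera's line of sight, 93 mm from the lens glass (x = -93 mm in the head's frame), about 196 mm above the worktop, on the head's axes: where the block's middle belongs, so that its near end is 70 mm from the glass; block's long side along the head's x, width along y, top towards +z.
- camera: The camera stand: grey base 110 (x) x 90 (y) x 12 mm with a steel post 17 mm on the robot's side of its centre, a black clamp up to 253 mm high; origin at the centre of the base's underside, x away from the robot. Fixed. The lens glass is at x = -80 mm, z = 235 mm in this frame.
- steel_dish: Bystander: small round stainless dish, 99 mm across, 29 mm high; origin at the centre of its underside.
- vial: Bystander: small clear vial with a blue cap, standing, 23 mm across, 48 mm high; origin at the centre of its underside.
- petri: Bystander: closed petri dish with cream agar, 63 mm across, 14 mm high; origin at the centre of its underside.
- marker: Bystander: white marker pen with a blue cap, lying, 14 x 117 (y) x 16 mm; origin at the middle of its underside.
Mind the look-alikes: they are no part of the job. Leave any yellow look-alike of the wax_block alone. Several things have the shape of the locating_plate; the one meant has the colours described above.

How it is judged:
By the outcome, as a careful person would: the job done as asked, in the order asked, and still so for the second after the job is handed in, while the arm keeps its last pose, push and grip.
It also fails if it takes over 72 s, if anything falls off the work surface, if the arm or the gripper's body presses on something with over 40 N, if the wrist force passes 120 N, or if a joint passes its speed limit or range.

ROBOT

A 7-joint arm with a two-finger parallel gripper is mounted at the origin on a cart in front of the work surface, level with it; the furniture and walls round the work are solid. World frame = base frame: x ahead of the robot, y to its left, z up, the work surface at z = 0. Lengths are in mm, angles in rad, forces in N, time in s.
With the tool pointing down it reaches from about 425 to 825 mm from the base axis. Payload 3.6 kg.
Tool frame: the origin (TCP) lies midway between the tips of the shut fingers; the grasp point (between the pads) lies 19 mm behind it; z points along the fingers, y is the direction in which the jaws open and shut (so a half turn about z gives the same grasp; the last joint's range is limited). The gripper opens to 93 mm and grips with 3 to 60 N. Pads are 15 mm wide; open, the fingers measure 128 mm over their backs; the gripper's body (75 mm by 188 mm) begins 65 mm behind the grasp point.
Start: joints at [1.278, 0.615, -0.013, 1.423, 0.008, 1.103, -0.04], TCP at [170.756, -627.14, 218.64] pointing down, gripper open.
Joint ranges: [-3.12, 3.12], [-0.3, 2.06], [-1.34, 1.32], [0.26, 2.42], [-1.36, 4.5], [0.01, 1.98], [-2.84, 2.84]. Speed limits (rad/s): [2.79, 2.79, 3.14, 3.14, 3.14, 3.14, 3.14].

INTERFACE

Orientations are given as [roll, pitch, yaw] about the fixed x, y, z axes, in that order (R = Rz(yaw) Ry(pitch) Rx(roll)).
In Python, from rig import ctrl gives the robot as it stands.
- The arm moves only by the tool apply_moves, never from a script. Its argument "steps" is one flat list of numbers, 7 for each row, row after row: the shift along the tool's x, y, z in mm, then the turn, a rotation vector about the tool's x, y, z in rad, then the gripper's target within -1 to 1 (fully open at 1, half-way at 0, shut at -1). In form: [dx, dy, dz, ax, ay, az, fingers, dx, dy, dz, ax, ay, az, fingers, ...]. A call has 1 to 20 rows; each row is the pose to reach, as a shift and turn from the pose commanded when the call began, along the tool's axes at that moment; what a row does not reach only later rows make up. A row lasts 1/12 s, in which the tool goes at most 41.7 mm and 7.16 degrees, less where a joint would pass 70% of its speed; a pose out of reach is approached as far as the arm can. A call with a gripper value outside its range is refused whole. The fingers move at their own pace and stop on an object; "force" is the grip in N (left out, the last holds). Time passes only in rows, so rows that repeat a pose let the fingers close. It gives the time, the measured TCP pose, the force and the opening at its end, in the units of the state.
- ctrl.get_obs(): the state, without advancing time (a new reading comes with each control period).
- ctrl.capture(name): name is "side" or "top" or "wrist"; returns a dict with "frame" (384x512x3 uint8, red, green, blue), "mtx" (3x3 intrinsics, pixels), "camera_from_world" (4x4, takes a point from world to camera coordinates); the wrist camera has in their place "T_tool_cam" (4x4, takes a point from camera to tool coordinates, whose origin is the TCP and whose axes are the flange's). Camera axes: x right, y down, z forward; pixel columns grow to the right and rows downward; lengths in mm; the calibration is good to about 2 mm. A picture is of the moment at which its call begins: read the wrist's pose just before it. There is no depth.
- ctrl.finish_job(): hands the job in, once; it reports no verdict.
The state is a dict: "clock": time; "joints": joint angles; "joint_velocities": joint speeds; "effort": joint torques, N m; "tcp_pos": TCP position; "tool_rot": TCP orientation; "force": force on the tool from outside, world axes, zero at the start; "wrist_torque": the same for the moment, N m; "width": opening from 0.0 (shut) to 1.0 (fully open).
Only numpy, scipy, OpenCV 4.12 (cv2) and the standard library are available. Lean on these libraries where they do the work, as an engineer would, in place of code of your own. Each camera call takes 0.05 s, during which the arm holds its last target.

## Working session

There is one attempt and no reset: what is moved stays moved. The work goes in short steps, Python scripts to look and compute and a tool call to move; the robot and the scene stay as the last step left them, time stands still between calls to the robot, and variables do not carry over. Pictures are saved under pics/ and viewed, and the job is handed in when it is done.

Besides the shell and the picture viewer there is one more tool, called after "Call:" as a command line: name --argument value ..., lists and objects as JSON in quotes. apply_moves: Moves the arm, as the interface text tells. Its arguments: {"type":"object","properties":{"steps":{"type":"array"},"force":{"type":"number"}},"required":["steps"]}

```bash
ls; mkdir -p pics; python3 - <<'E'
from rig import ctrl
import cv2
o=ctrl.get_obs()
for k,v in o.items(): print(k,v)
for n in ["side","top","wrist"]:
    c=ctrl.capture(n); cv2.imwrite(f"pics/{n}0.png",c["frame"][:,:,::-1])
    print(n,c["mtx"].tolist(),c.get("camera_from_world",c.get("T_tool_cam")).tolist())
E
```

```text
pics
clock 0.0
joints [ 1.27848256  0.6159071  -0.01259793  1.42486829  0.0081686   1.10339585
 -0.04044626]
joint_velocities [ 0.00043382 -0.00030556 -0.00169444 -0.00053151  0.00082183  0.00031011
 -0.00267991]
effort [-4.44587822e-04 -4.58929932e+01  2.09244937e-01 -1.65743870e+01
 -6.10415661e-02  2.04286102e-02  2.14456777e-04]
tcp_pos [ 170.52706063 -626.42481439  217.49925696]
tool_rot [-3.13906722e+00  1.07630029e-04  2.65849872e-01]
force [ 0.87529564  0.3892894  -0.29596089]
wrist_torque [ 0.01215023  0.02622389 -0.01652593]
width 1.0000919383105704
side [[421.3320131417579, 0.0, 260.6272191634262], [0.0, 421.3320131417579, 195.97550490733443], [0.0, 0.0, 1.0]] [[-0.9991078852642392, 0.04006744858300884, -0.013342906987140607, 522.9791764125465], [0.028570182873259405, 0.40862496965170814, -0.9122551062217895, 146.35603099768434], [-0.031099489600442898, -0.91182247929144, -0.4094051636281637, 1147.8189539453583], [0.0, 0.0, 0.0, 1.0]]
top [[432.34131056512507, 0.0, 253.1352381447698], [0.0, 432.34131056512507, 192.4461352462326], [0.0, 0.0, 1.0]] [[0.011297573520005719, -0.9999306182520548, -0.003335193341296177, -92.10975284280909], [-0.9725760514854183, -0.010213490116848264, -0.23236072967837257, 566.6395679601561], [0.23231054412056457, 0.005868841597521876, -0.9726239601144475, 1143.3705923993896], [0.0, 0.0, 0.0, 1.0]]
wrist [[291.5075939097234, 0.0, 254.357135679521], [0.0, 291.5075939097234, 189.67802985390412], [0.0, 0.0, 1.0]] [[0.00030006820349639493, -0.9623413905655046, -0.27184362777803106, 76.48667997566953], [0.99999976583605, 0.00045596553987888977, -0.000510316830303608, 0.49893397709921405], [0.0006150503346058743, -0.27184341099219944, 0.9623413020406059, -166.5899742082647], [0.0, 0.0, 0.0, 1.0]]
```

View pics/side0.png

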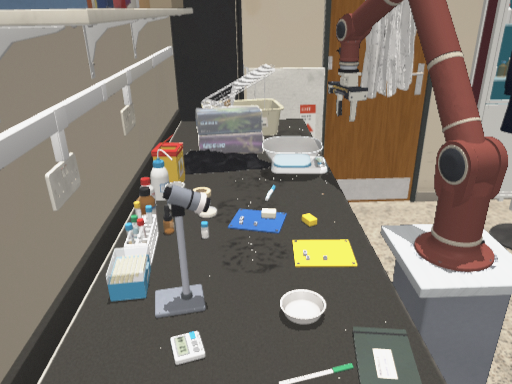

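View pics/top0.png

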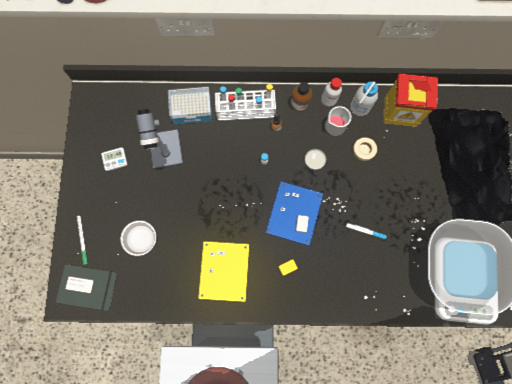

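View pics/wrist0.png

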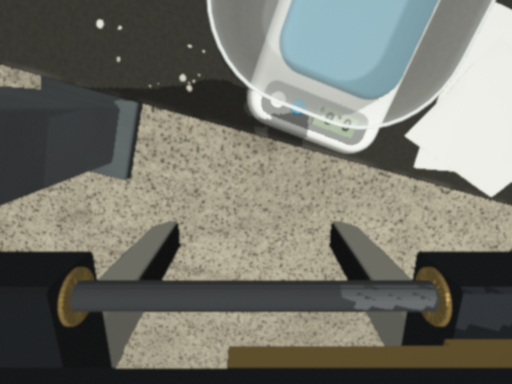

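Top view: the candidate plates are blue (295,213) and yellow (224,271). The candidate blocks are cream on the blue plate (302,224), yellow loose (288,267), and the petri dish, which is also cream but round (315,159). By the description I choose the blue plate and the cream block, and will check them in a close crop.

```bash
cat > h.py <<'E'
import numpy as np, cv2
from scipy.spatial.transform import Rotation as R
def ray(K,T,uv):
    d=np.linalg.inv(K)@np.array([uv[0],uv[1],1.]); Rm=T[:3,:3]
    return -Rm.T@T[:3,3], Rm.T@d
def onplane(K,T,uv,z):
    o,d=ray(K,T,uv); return o+d*(z-o[2])/d[2]
def proj(K,T,P):
    P=np.atleast_2d(P); c=P@T[:3,:3].T+T[:3,3]; p=c@K.T; return p[:,:2]/p[:,2:]
def wristT(cap,obs):
    W=np.eye(4); W[:3,:3]=R.from_euler('xyz',obs['tool_rot']).as_matrix(); W[:3,3]=obs['tcp_pos']
    return np.linalg.inv(W@cap['T_tool_cam'])
def rot(o): return R.from_euler('xyz',o['tool_rot']).as_matrix()
E
python3 - <<'E'
from rig import ctrl
import cv2,numpy as np
from h import *
c=ctrl.capture("top"); f=c["frame"]; np.savez("top.npz",f=f,K=c["mtx"],T=c["camera_from_world"])
a=cv2.resize(f[170:260,250:350],None,fx=6,fy=6,interpolation=cv2.INTER_CUBIC)
cv2.imwrite("pics/topc.png",a[:,:,::-1])
b=cv2.resize(f[90:190,100:220],None,fx=6,fy=6,interpolation=cv2.INTER_CUBIC)
cv2.imwrite("pics/topcam.png",b[:,:,::-1])
s=ctrl.capture("side"); f=s["frame"];np.savez("side.npz",f=f,K=s["mtx"],T=s["camera_from_world"])
cv2.imwrite("pics/sidec.png",cv2.resize(f[170:330,140:300],None,fx=3.7,fy=3.7,interpolation=cv2.INTER_CUBIC)[:,:,::-1])
E
```

```text
(no output)
```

View pics/topc.png

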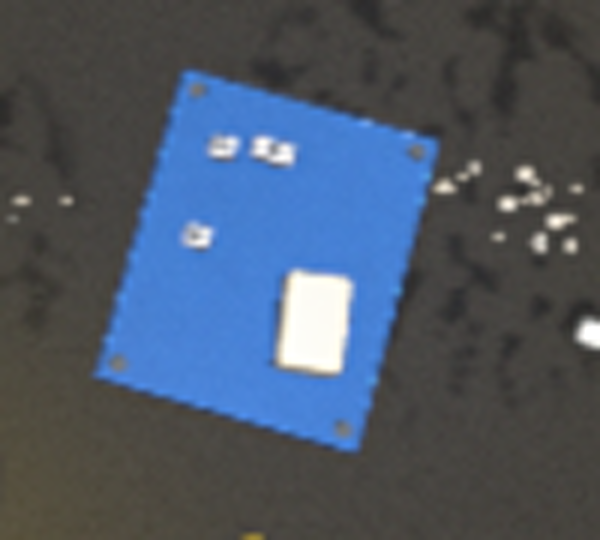

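View pics/topcam.png

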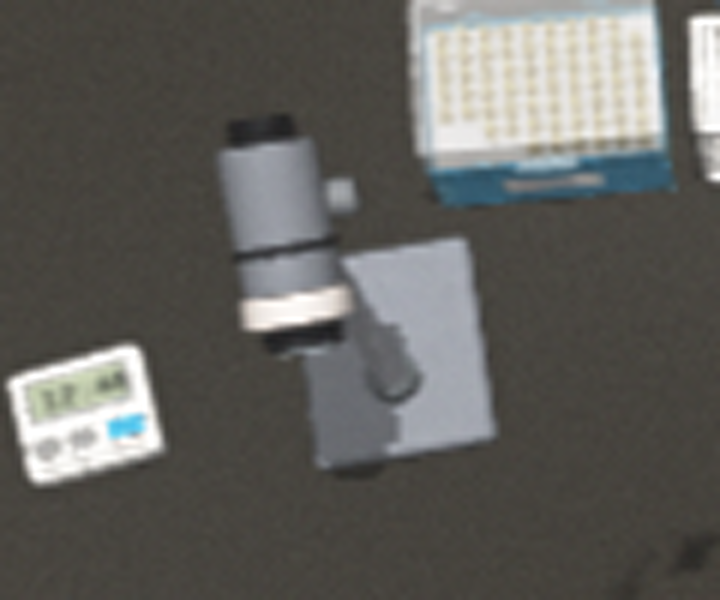

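View pics/sidec.png

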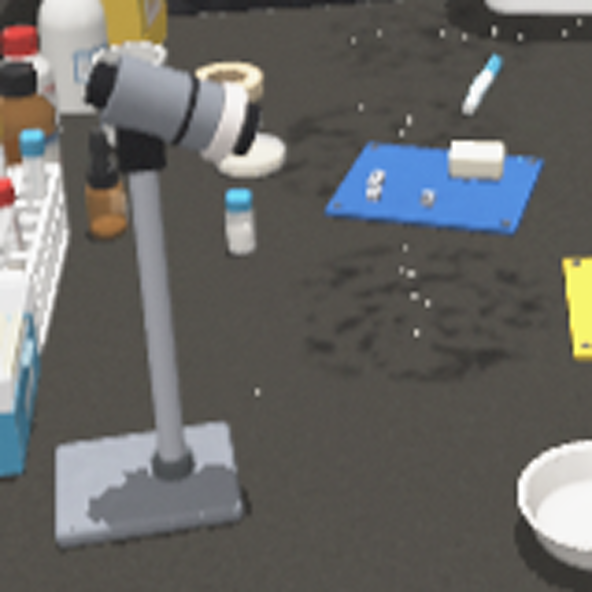

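The crop confirms it: the blue plate has the end stop and one side stop at crop (273,150) and (223,147), and the other side stop at (195,235). The cream block, spanning (277–352, 270–375), is clear of all three. The camera base and barrel show well in both views. Now the measurements.

```bash
python3 - <<'E'
from h import *
from scipy.optimize import least_squares
d=np.load("top.npz"); f,K,T=d['f'],d['K'],d['T']
s=np.load("side.npz"); fs,Ks,Ts=s['f'],s['K'],s['T']
def corners(mask):
    cs,_=cv2.findContours(mask,cv2.RETR_EXTERNAL,cv2.CHAIN_APPROX_NONE); c=max(cs,key=cv2.contourArea)
    return cv2.minAreaRect(c),c
hsv=cv2.cvtColor(f,cv2.COLOR_RGB2HSV)
m=cv2.inRange(hsv,(100,120,80),(125,255,255)); m[:165]=0;m[265:]=0;m[:,:250]=0;m[:,350:]=0
r,c=corners(m); q=cv2.boxPoints(r)
W=np.array([onplane(K,T,p,6) for p in q]);print("plate px",q.round(1).tolist());print(W.round(1).tolist())
print("sides",[np.linalg.norm(W[i]-W[(i+1)%4]).round(1) for i in range(4)], "ctr",W.mean(0).round(1))
e=[W[(i+1)%4]-W[i] for i in range(4)]
for v in e: print(np.degrees(np.arctan2(v[1],v[0])).round(2))
# block
m=cv2.inRange(f,(200,190,170),(255,255,255)); m[:210]=0;m[240:]=0;m[:,:290]=0;m[:,312:]=0
r,c=corners(m); q=cv2.boxPoints(r);W=np.array([onplane(K,T,p,28) for p in q]);print("block",W.mean(0).round(1),[np.linalg.norm(W[i]-W[(i+1)%4]).round(1) for i in range(4)])
for i in range(4):
    v=W[(i+1)%4]-W[i];print(np.degrees(np.arctan2(v[1],v[0])).round(2))
# camera base: top corners pixel by hand from crop (6x, off 100,90)
for p in [(468,238),(496,438),(318,468),(303,360)]:
    print("base",onplane(K,T,(100+p[0]/6,90+p[1]/6),12).round(1))
for p in [(55,447),(229,423),(243,519),(57,545)]:
    print("base side",onplane(Ks,Ts,(140+p[0]/3.7,170+p[1]/3.7),12 if p[1]<500 else 0).round(1))
# lens: triangulate ring centre
def tri(a,b):
    o1,d1=ray(K,T,a);o2,d2=ray(Ks,Ts,b)
    A=np.stack([d1,-d2],1);t=np.linalg.lstsq(A,o2-o1,rcond=None)[0]
    p,q=o1+d1*t[0],o2+d2*t[1];return ((p+q)/2).round(1),np.linalg.norm(p-q).round(1)
print("ring",tri((100+298/6,90+310/6),(140+232/3.7,170+122/3.7)))
print("lens",tri((100+305/6,90+338/6),(140+247/3.7,170+133/3.7)))
E
```

```text
plate px [[265.1000061035156, 232.60000610351562], [280.0, 180.60000610351562], [324.0, 193.10000610351562], [309.1000061035156, 245.1999969482422]]
[[463.6, -121.4, 6.0], [619.1, -164.7, 6.0], [582.2, -293.8, 6.0], [428.8, -247.2, 6.0]]
sides [np.float64(161.4), np.float64(134.3), np.float64(160.3), np.float64(130.6)] ctr [ 523.4 -206.8    6. ]
-15.55
-105.94
163.11
74.56
block [ 488.5 -225.6   28. ] [np.float64(44.5), np.float64(29.3), np.float64(44.4), np.float64(29.1)]
-8.71
-97.67
170.98
82.4
base [774.2 144.7  12. ]
base [668.6 125.3  12. ]
base [652.2 212.7  12. ]
base [708.4 223.9  12. ]
base side [775.4 153.6  12. ]
base side [668.1 134.7  12. ]
base side [653.7 214.7   0. ]
base side [760.9 231.8   0. ]
ring (array([649.4, 168.4, 240.9]), np.float64(4.0))
lens (array([640.9, 166.8, 232.8]), np.float64(2.5))
```

```bash
cat >> h.py <<'E'
def delta(o,pos,Rt):
    Rc=rot(o); d=Rc.T@(np.array(pos)-o['tcp_pos']); w=R.from_matrix(Rc.T@Rt).as_rotvec()
    return d.round(1).tolist(), w.round(4).tolist()
def down(yaw): # tool x heading yaw, z down
    return (R.from_euler('z',yaw)*R.from_euler('x',np.pi)).as_matrix()
E
python3 - <<'E'
from rig import ctrl
from h import *
o=ctrl.get_obs(); print(delta(o,[515,-210,170],down(np.radians(163.8))))
d=np.load("top.npz")
for p in [(430,240),(430,280),(512,322)]: print(onplane(d['K'],d['T'],p,100).round())
E
```

```text
([441.8, -311.7, 48.5], [-0.0004, -0.0016, -2.593])
[ 435. -556.  100.]
[ 331. -547.  100.]
[ 229. -746.  100.]
```

Call:
apply_moves --steps '[50, -40, -50, 0, 0, -0.3, 1, 150, -110, -50, 0, 0, -0.8, 1, 300, -210, -20, 0, 0, -1.6, 1, 442, -312, 20, 0, 0, -2.59, 1, 442, -312, 20, 0, 0, -2.59, 1, 442, -312, 20, 0, 0, -2.59, 1, 442, -312, 20, 0, 0, -2.59, 1, 442, -312, 20, 0, 0, -2.59, 1, 442, -312, 20, 0, 0, -2.59, 1, 442, -312, 20, 0, 0, -2.59, 1, 442, -312, 20, 0, 0, -2.59, 1, 442, -312, 20, 0, 0, -2.59, 1, 442, -312, 20, 0, 0, -2.59, 1, 442, -312, 20, 0, 0, -2.59, 1, 442, -312, 20, 0, 0, -2.59, 1, 442, -312, 20, 0, 0, -2.59, 1, 442, -312, 20, 0, 0, -2.59, 1, 442, -312, 20, 0, 0, -2.59, 1, 442, -312, 20, 0, 0, -2.59, 1, 442, -312, 20, 0, 0, -2.59, 1]'

```text
clock: 1.92
tcp_pos: [515.1, -210.2, 198.6]
tool_rot: [-3.141, -0.0, 2.772]
force: [0.1, 0.5, -0.1]
width: 1.003
```

Call:
apply_moves --steps '[0, 0, 0, 0, 0, -0.087, 1, 0, 0, 0, 0, 0, -0.087, 1, 0, 0, 0, 0, 0, -0.087, 1, 0, 0, 0, 0, 0, -0.087, 1]'

```text
clock: 2.25
tcp_pos: [515.2, -210.1, 198.6]
tool_rot: [-3.142, -0.0, 2.851]
force: [-0.1, 0.6, 0.4]
width: 0.998
```

```bash
python3 - <<'E'
from rig import ctrl
from h import *
o=ctrl.get_obs(); print(o['tcp_pos'],o['tool_rot'],o['joints'],o['joint_velocities'].round(3) if hasattr(o['joint_velocities'],'round') else '')
c=ctrl.capture("wrist"); np.savez("w1.npz",f=c['frame'],K=c['mtx'],T=wristT(c,o))
cv2.imwrite("pics/w1.png",c["frame"][:,:,::-1])
E
```

```text
[ 515.19273743 -210.08233276  198.62275235] [-3.14154162e+00 -1.36076724e-04  2.85063365e+00] [ 0.81493974  0.58583613 -0.74583633  1.71216156  0.45456702  1.02471897
  1.19011519] [-0.006 -0.003  0.001 -0.002  0.     0.001  0.006]
```

View pics/w1.png

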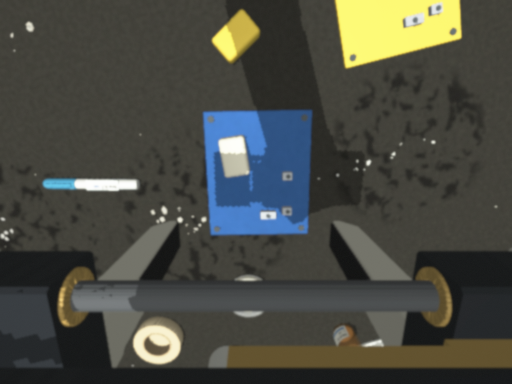

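The wrist view shows the blue plate at (204–312, 110–235) and the cream block on it at about (234,157). The stops are at (288,176), (287,211) and (268,215), and the tool is nearly square to the plate.

```bash
cat > plate.py <<'E'
from h import *
from scipy.optimize import least_squares
def plate_pose(f,K,T,roi):
    hsv=cv2.cvtColor(f,cv2.COLOR_RGB2HSV); m=cv2.inRange(hsv,(100,100,40),(125,255,255))
    M=np.zeros_like(m); x0,y0,x1,y1=roi; M[y0:y1,x0:x1]=m[y0:y1,x0:x1]
    M=cv2.morphologyEx(M,cv2.MORPH_CLOSE,np.ones((15,15)))
    cs,_=cv2.findContours(M,cv2.RETR_EXTERNAL,cv2.CHAIN_APPROX_NONE); c=max(cs,key=cv2.contourArea)
    P=np.array([onplane(K,T,p,6)[:2] for p in c[:,0].astype(float)])
    def res(x):
        ca,sa=np.cos(x[2]),np.sin(x[2]); q=(P-x[:2])@np.array([[ca,-sa],[sa,ca]])
        dx=abs(q[:,0])-80; dy=abs(q[:,1])-65
        return np.maximum(dx,dy)
    s=least_squares(res,[*P.mean(0),np.radians(-16)],loss='soft_l1')
    return s.x, np.abs(res(s.x)).mean()
def rect_fit(mask,K,T,z,lx,ly,yaw0):
    cs,_=cv2.findContours(mask,cv2.RETR_EXTERNAL,cv2.CHAIN_APPROX_NONE); c=max(cs,key=cv2.contourArea)
    P=np.array([onplane(K,T,p,z)[:2] for p in c[:,0].astype(float)])
    def res(x):
        ca,sa=np.cos(x[2]),np.sin(x[2]); q=(P-x[:2])@np.array([[ca,-sa],[sa,ca]])
        return np.maximum(abs(q[:,0])-lx/2,abs(q[:,1])-ly/2)
    s=least_squares(res,[*P.mean(0),yaw0],loss='soft_l1'); return s.x,np.abs(res(s.x)).mean()
E
python3 - <<'E'
from plate import *
d=np.load("top.npz"); p,e=plate_pose(d['f'],d['K'],d['T'],(250,165,350,265)); print("top",p[:2].round(1),np.degrees(p[2]).round(2),e.round(2))
w=np.load("w1.npz"); p,e=plate_pose(w['f'],w['K'],w['T'],(190,100,325,245)); print("wrist",p[:2].round(1),np.degrees(p[2]).round(2),e.round(2))
f=w['f']; a=cv2.resize(f[95:250,185:335],None,fx=4.5,fy=3.8,interpolation=cv2.INTER_CUBIC)
a=cv2.resize(f[100:245,190:330],None,fx=4,fy=4,interpolation=cv2.INTER_CUBIC)
ca,sa=np.cos(p[2]),np.sin(p[2]); Rm=np.array([[ca,-sa],[sa,ca]])
pts=[(s*80,t*65,6) for s,t in((1,1),(1,-1),(-1,-1),(-1,1))]+[(-6,30,14),(4,30,14),(40,30,14),(50,30,14),(45,2,14),(45,22,14),(-1,30,6),(-1,0,6),(45,0,6),(45,30,6)]
W=np.array([[*(Rm@np.array(q[:2])+p[:2]),q[2]] for q in pts]); px=proj(w['K'],w['T'],W)
for q in px: cv2.circle(a,tuple(int(v) for v in ((q-[190,100]+.5)*4)),3,(255,0,0),1)
cv2.imwrite("pics/w1c.png",a[:,:,::-1])
E
```

```text
top [ 523.6 -206. ] -15.68 0.87
wrist [ 525.2 -208.1] -15.68 0.36
```

View pics/w1c.png

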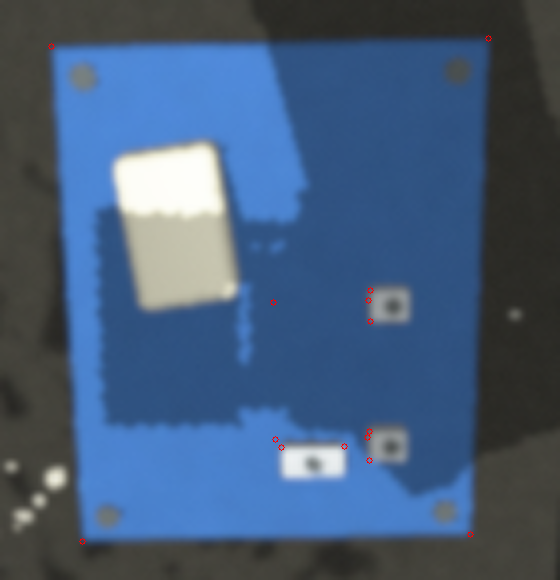

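The overlay of the fitted plate lands on all corners and stop faces. Next, the block pose and the grasp.

```bash
python3 - <<'E'
from plate import *
from rig import ctrl
w=np.load("w1.npz"); f=w['f'].astype(int)
m=((f[:,:,0]-f[:,:,2]>-5)&(f[:,:,0]>130)).astype(np.uint8)*255
M=np.zeros_like(m); M[130:182,210:255]=m[130:182,210:255]; M=cv2.morphologyEx(M,cv2.MORPH_CLOSE,np.ones((5,5)))
b,e=rect_fit(M,w['K'],w['T'],28,46,30,np.radians(-9)); print("block",b[:2].round(1),np.degrees(b[2]).round(1),e.round(2))
p=np.array([525.2,-208.1,np.radians(-15.68)])
ca,sa=np.cos(p[2]),np.sin(p[2]);Rm=np.array([[ca,-sa],[sa,ca]])
print("block in plate",(Rm.T@(b[:2]-p[:2])).round(1), np.degrees(b[2]-p[2]).round(1))
print("home world",(p[:2]+Rm@[22,15]).round(1))
o=ctrl.get_obs()
print("to block",delta(o,[*b[:2],60],down(b[2]+np.pi)), delta(o,[*b[:2],14],down(b[2]+np.pi)))
E
```

```text
block [ 489.9 -227.1] -8.3 0.83
block in plate [-28.8 -27.8] 7.3
home world [ 550.4 -199.6]
to block ([19.3, -23.6, 138.7], [-0.0002, -0.0, -0.145]) ([19.3, -23.6, 184.7], [-0.0002, -0.0, -0.145])
```

Call:
apply_moves --steps '[10, -12, 40, 0, 0, -0.08, 1, 19.3, -23.6, 80, 0, 0, -0.145, 1, 19.3, -23.6, 120, 0, 0, -0.145, 1, 19.3, -23.6, 145, 0, 0, -0.145, 1, 19.3, -23.6, 165, 0, 0, -0.145, 1, 19.3, -23.6, 180, 0, 0, -0.145, 1, 19.3, -23.6, 189, 0, 0, -0.145, 1, 19.3, -23.6, 189, 0, 0, -0.145, 1, 19.3, -23.6, 189, 0, 0, -0.145, 1]' --force 12

```text
clock: 3.05
tcp_pos: [490.4, -227.0, 9.9]
tool_rot: [-3.141, 0.0, 2.998]
force: [0.3, -0.8, -0.5]
width: 1.002
```

```bash
python3 - <<'E'
from rig import ctrl
from h import *
o=ctrl.get_obs(); print(o['tcp_pos'],o['tool_rot'],o['force'])
c=ctrl.capture("wrist"); cv2.imwrite("pics/w2.png",c["frame"][:,:,::-1])
E
```

```text
[ 490.41092765 -227.01556906    9.94617072] [-3.14148487e+00  2.89595214e-04  2.99767274e+00] [ 0.31629898 -0.75110486 -0.45611388]
```

View pics/w2.png

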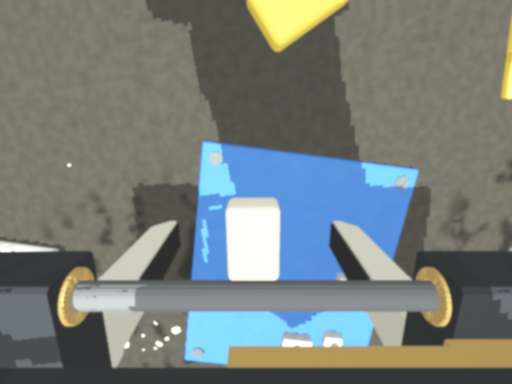

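The block sits centred and square between the open fingers, at (253,240). I'll close on it.

Call:
apply_moves --steps '[0, 0, 1, 0, 0, 0, -0.2, 0, 0, 1, 0, 0, 0, -1, 0, 0, 1, 0, 0, 0, -1, 0, 0, 1, 0, 0, 0, -1, 0, 0, 1, 0, 0, 0, -1, 0, 0, 1, 0, 0, 0, -1, 0, 0, 1, 0, 0, 0, -1, 0, 0, 1, 0, 0, 0, -1, 0, 0, 1, 0, 0, 0, -1, 0, 0, 1, 0, 0, 0, -1]' --force 12

```text
clock: 3.93
tcp_pos: [490.0, -227.1, 8.6]
tool_rot: [3.142, -0.0, 2.998]
force: [-0.6, -0.4, -0.8]
width: 0.334
```

```bash
python3 - <<'E'
from rig import ctrl
from h import *
o=ctrl.get_obs(); print(o['tcp_pos'],o['tool_rot'],o['force'],o['width']*93)
c=ctrl.capture("wrist"); np.savez("w3.npz",f=c['frame'],K=c['mtx'],T=wristT(c,o));cv2.imwrite("pics/w3.png",c["frame"][:,:,::-1])
p=np.array([525.2,-208.1,np.radians(-15.68)])
ca,sa=np.cos(p[2]),np.sin(p[2]);Rm=np.array([[ca,-sa],[sa,ca]])
Rt=down(p[2]+np.pi)
for q in [(-28.8,-27.8),(16,12),(19,12),(22,15)]: print(q,delta(o,[*(p[:2]+Rm@np.array(q)),o['tcp_pos'][2]],Rt))
E
```

```text
[ 490.01235167 -227.1034991     8.62387788] [ 3.14153677e+00 -1.05964915e-04  2.99784706e+00] [-0.61826617 -0.41464649 -0.75804683] 31.065693548778196
(-28.8, -27.8) ([0.1, 0.0, 0.0], [0.0, -0.0001, 0.1299])
(16, 12) ([-49.5, 33.7, -0.0], [0.0, -0.0001, 0.1299])
(19, 12) ([-52.5, 33.3, -0.0], [0.0, -0.0001, 0.1299])
(22, 15) ([-55.9, 35.9, -0.0], [0.0, -0.0001, 0.1299])
```

View pics/w3.png

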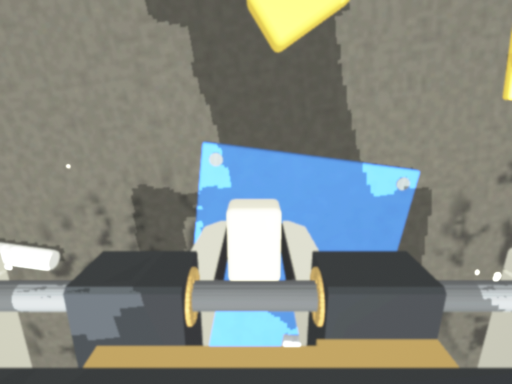

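Call:
apply_moves --steps '[0, 0, -12, 0, 0, 0, -1, 0, 0, -12, 0, 0, 0, -1, -15, 10, -14, 0, 0, 0.04, -1, -35, 23, -14, 0, 0, 0.09, -1, -50, 33.5, -14, 0, 0, 0.13, -1, -50, 33.5, -14, 0, 0, 0.13, -1, -50, 33.5, -14, 0, 0, 0.13, -1, -50, 33.5, -7, 0, 0, 0.13, -1, -50, 33.5, -2, 0, 0, 0.13, -1, -50, 33.5, 0, 0, 0, 0.13, -1, -50, 33.5, 0, 0, 0, 0.13, -1]'

```text
clock: 4.9
tcp_pos: [542.5, -202.2, 8.5]
tool_rot: [-3.14, -0.003, 2.867]
force: [-1.5, -0.2, 3.4]
width: 0.321
```

```bash
cat > st.py <<'E'
from rig import ctrl
from h import *
def st():
    o=ctrl.get_obs(); p=np.array([525.2,-208.1,np.radians(-15.68)])
    ca,sa=np.cos(p[2]),np.sin(p[2]);Rm=np.array([[ca,-sa],[sa,ca]])
    print("tcp in plate",(Rm.T@(o['tcp_pos'][:2]-p[:2])).round(2),o['tcp_pos'][2].round(2),"yaw off",np.degrees(o['tool_rot'][2]-np.pi-p[2]).round(2),
     "F plate",(Rm.T@np.array(o['force'][:2])).round(2),o['force'][2].round(2),"w",round(o['width']*93,1))
    return o,p,Rm
E
python3 - <<'E'
from st import *
o,p,Rm=st()
c=ctrl.capture("wrist"); cv2.imwrite("pics/w4.png",c["frame"][:,:,::-1])
E
```

```text
tcp in plate [15.09 10.36] 8.5 yaw off -0.07 F plate [-1.42 -0.61] 3.42 w 29.9
```

View pics/w4.png

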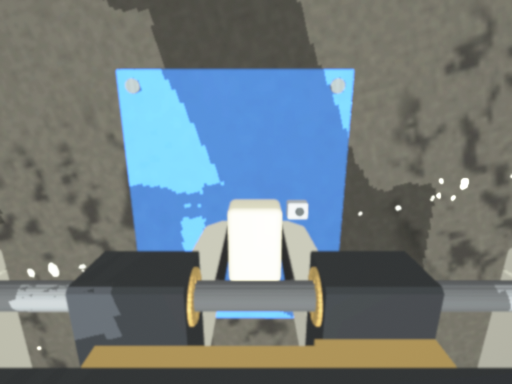

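Call:
apply_moves --steps '[0, 2, -0.4, 0, 0, 0, -1, 0, 4, -0.4, 0, 0, 0, -1, 0, 5, -0.4, 0, 0, 0, -1, 0, 5.5, -0.4, 0, 0, 0, -1, 0, 5.5, -0.4, 0, 0, 0, -1, 0, 5.5, -0.4, 0, 0, 0, -1]'

```text
clock: 5.45
tcp_pos: [544.7, -198.2, 8.7]
tool_rot: [-3.138, -0.001, 2.867]
force: [-1.4, -4.2, 0.4]
width: 0.32
```

```bash
python3 - <<'E'
from st import *
o,p,Rm=st()
E
```

```text
tcp in plate [16.12 14.77] 8.71 yaw off -0.08 F plate [-0.18 -4.44] 0.36 w 29.8
```

Call:
apply_moves --steps '[-2, 0, 0, 0, 0, 0, -1, -4, 0, 0, 0, 0, 0, -1, -5, 0, 0, 0, 0, 0, -1, -6, 0, 0, 0, 0, 0, -1, -7, 0, 0, 0, 0, 0, -1, -7, 0, 0, 0, 0, 0, -1, -7, 0, 0, 0, 0, 0, -1]'

```text
clock: 6.03
tcp_pos: [546.2, -198.7, 8.6]
tool_rot: [-3.136, -0.012, 2.867]
force: [-10.7, -2.9, 9.0]
width: 0.324
```

```bash
python3 - <<'E'
from st import *
o,p,Rm=st()
E
```

```text
tcp in plate [17.63 14.72] 8.56 yaw off -0.08 F plate [-9.55 -5.7 ] 9.02 w 30.1
```

```bash
python3 - <<'E'
from st import *
o,p,Rm=st()
c=ctrl.capture("wrist"); f=c['frame'];T=wristT(c,o);K=c['mtx']; np.savez("w5.npz",f=f,K=K,T=T)
a=cv2.resize(f[150:330,170:340],None,fx=3.3,fy=3.3,interpolation=cv2.INTER_CUBIC)
ca=lambda x,y,z:[*(p[:2]+Rm@np.array([x,y])),z]
pts=[ca(-1,0,28),ca(-1,30,28),ca(45,0,28),ca(45,30,28),ca(45,2,14),ca(45,22,14),ca(-6,30,14),ca(4,30,14)]
for q in proj(K,T,np.array(pts)): cv2.circle(a,tuple(int(v) for v in ((q-[170,150]+.5)*3.3)),3,(255,0,0),1)
cv2.imwrite("pics/w5.png",a[:,:,::-1])
for uv in [(254,200)]: 
    P=onplane(K,T,uv,28); print(Rm.T@(P[:2]-p[:2]))
t=ctrl.capture("top"); f=t['frame'];a=cv2.resize(f[160:260,250:350],None,fx=5.5,fy=5.5,interpolation=cv2.INTER_CUBIC); cv2.imwrite("pics/t5.png",a[:,:,::-1])
E
```

```text
tcp in plate [17.63 14.72] 8.56 yaw off -0.08 F plate [-9.55 -5.7 ] 9.02 w 30.1
[-9.64206572 14.7162884 ]
```

View pics/w5.png

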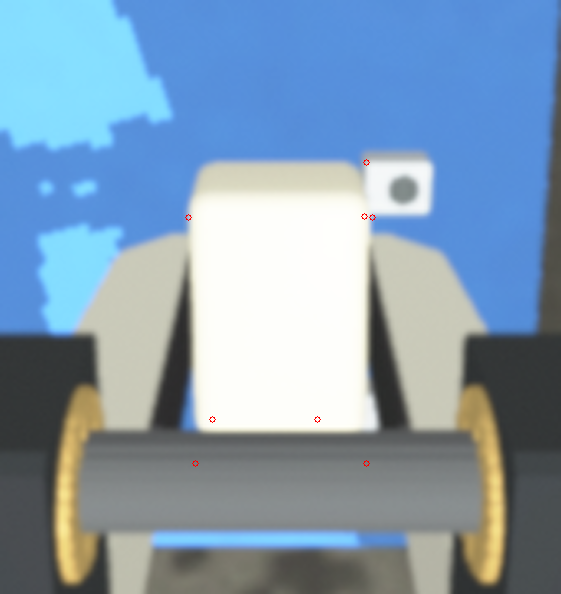

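View pics/t5.png

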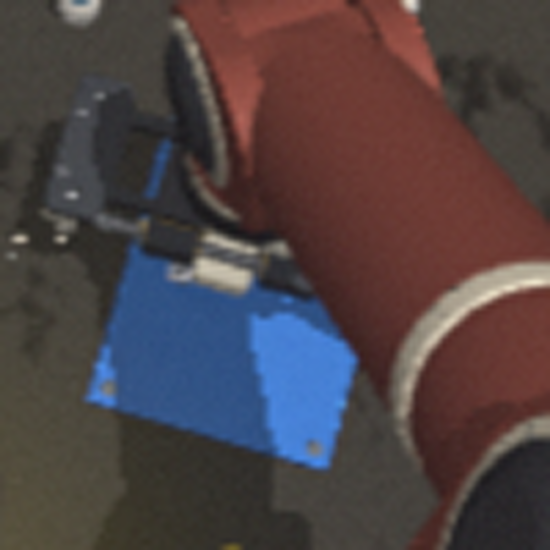

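The push stopped at x≈17.6, and the block's near end images at about -5 instead of -1. Most likely its leading +y corner has snagged on the flank of the far side stop, which begins at x=40. I'll back off, go clear in y, advance to the end stop, then push sideways.

Call:
apply_moves --steps '[5, 0, 0, 0, 0, 0, -1, 7, -3, -0.3, 0, 0, 0, -1, 7, -5, -0.3, 0, 0, 0, -1, 7, -5, -0.3, 0, 0, 0, -1, 4, -5, -0.3, 0, 0, 0, -1, 2, -5, -0.3, 0, 0, 0, -1, 1, -5, -0.3, 0, 0, 0, -1, 0.5, -5, -0.3, 0, 0, 0, -1, 0.5, -5, -0.3, 0, 0, 0, -1]'

```text
clock: 6.88
tcp_pos: [549.4, -201.1, 9.0]
tool_rot: [3.141, -0.004, 2.869]
force: [-4.5, 2.9, 1.7]
width: 0.321
```

```bash
python3 - <<'E'
from st import *
o,p,Rm=st()
E
```

```text
tcp in plate [21.36 13.31] 8.98 yaw off 0.04 F plate [-5.12  1.61] 1.73 w 29.9
```

Call:
apply_moves --steps '[0, 1.5, 0, 0, 0, 0, -1, 0, 3, 0, 0, 0, 0, -1, 0, 4.5, 0, 0, 0, 0, -1, 0, 6, 0, 0, 0, 0, -1, 0, 6, 0, 0, 0, 0, -1, 0, 6, 0, 0, 0, 0, -1]'

```text
clock: 7.38
tcp_pos: [549.8, -199.8, 8.6]
tool_rot: [-3.136, -0.004, 2.865]
force: [-5.4, -2.4, 1.3]
width: 0.324
```

```bash
python3 - <<'E'
from st import *
o,p,Rm=st()
c=ctrl.capture("wrist"); f=c['frame'];T=wristT(c,o);K=c['mtx']
a=cv2.resize(f[150:330,170:340],None,fx=3.3,fy=3.3,interpolation=cv2.INTER_CUBIC)
ca=lambda x,y,z:[*(p[:2]+Rm@np.array([x,y])),z]
pts=[ca(-1,0,28),ca(-1,30,28),ca(45,0,28),ca(45,30,28),ca(45,2,14),ca(45,22,14),ca(-6,30,14),ca(4,30,14)]
for q in proj(K,T,np.array(pts)): cv2.circle(a,tuple(int(v) for v in ((q-[170,150]+.5)*3.3)),3,(255,0,0),1)
cv2.imwrite("pics/w6.png",a[:,:,::-1])
E
```

```text
tcp in plate [21.39 14.64] 8.62 yaw off -0.14 F plate [-4.52 -3.78] 1.34 w 30.1
```

View pics/w6.png

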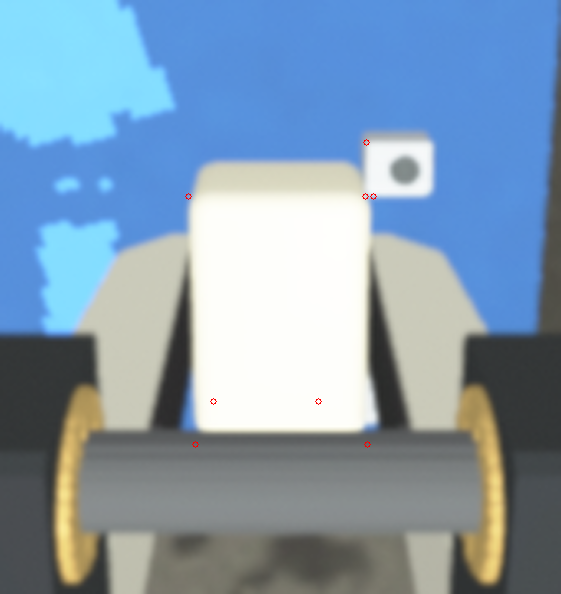

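The block's edges now match the home overlay to well under 1 mm, with the block pressed against both kinds of stop. I'll release and do a final seating push with the fingers shut.

Call:
apply_moves --steps '[0, 0, 0, 0, 0, 0, 0.3, 0, 0, 0, 0, 0, 0, 0.3, 0, 0, 0, 0, 0, 0, 0.3, 0, 0, -8, 0, 0, 0, 0.3, 0, 0, -30, 0, 0, 0, 0.3, 0, 0, -50, 0, 0, 0, 0.3, 0, 0, -50, 0, 0, 0, 0.3]'

```text
clock: 8.02
tcp_pos: [556.4, -196.3, 64.0]
tool_rot: [3.14, 0.01, 2.869]
force: [1.9, -0.3, 0.6]
width: 0.651
```

```bash
python3 - <<'E'
from st import *
o,p,Rm=st()
c=ctrl.capture("wrist"); f=c['frame'];T=wristT(c,o);K=c['mtx']
a=cv2.resize(f[130:330,170:340],None,fx=3,fy=3,interpolation=cv2.INTER_CUBIC)
ca=lambda x,y,z:[*(p[:2]+Rm@np.array([x,y])),z]
pts=[ca(-1,0,28),ca(-1,30,28),ca(45,0,28),ca(45,30,28),ca(45,2,14),ca(45,22,14),ca(-6,30,14),ca(4,30,14)]
for q in proj(K,T,np.array(pts)): cv2.circle(a,tuple(int(v) for v in ((q-[170,130]+.5)*3)),3,(255,0,0),1)
cv2.imwrite("pics/w7.png",a[:,:,::-1])
E
```

```text
tcp in plate [26.83 19.83] 63.97 yaw off 0.03 F plate [1.94 0.21] 0.64 w 60.5
```

View pics/w7.png

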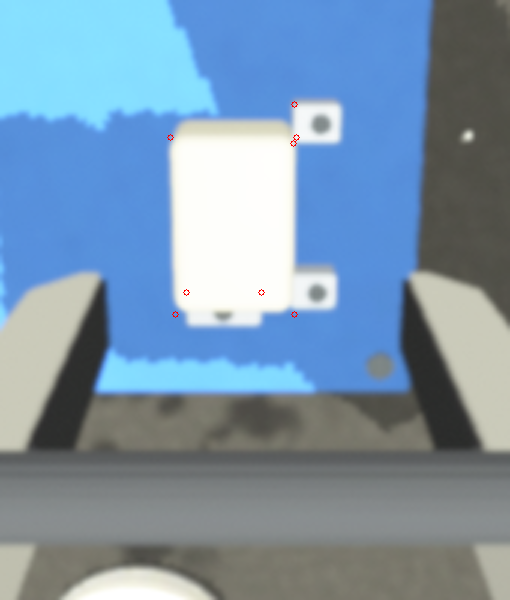

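The block looks home: flush on both side stops and the end stop. Now a light seating push from -y at the middle of the block, then one from -x.

Call:
apply_moves --steps '[5, -25, 0, 0, 0, 0, -1, 5, -58, 0, 0, 0, 0, -1, 5, -58, 0, 0, 0, 0, -1, 5, -58, 0, 0, 0, 0, -1, 5, -58, 0, 0, 0, 0, -1, 5, -58, 0, 0, 0, 0, -1, 5, -58, 20, 0, 0, 0, -1, 5, -58, 42, 0, 0, 0, -1, 5, -58, 53, 0, 0, 0, -1, 5, -58, 53, 0, 0, 0, -1, 5, -58, 53, 0, 0, 0, -1]' --force 12

```text
clock: 8.98
tcp_pos: [532.7, -249.5, 6.6]
tool_rot: [3.141, 0.0, 2.87]
force: [0.1, -0.8, 0.3]
width: 0.004
```

```bash
python3 - <<'E'
from st import *
o,p,Rm=st()
c=ctrl.capture("wrist"); f=c['frame']
cv2.imwrite("pics/w8.png",f[:,:,::-1])
E
```

```text
tcp in plate [ 18.37 -37.85] 6.6 yaw off 0.13 F plate [ 0.33 -0.77] 0.34 w 0.4
```

View pics/w8.png

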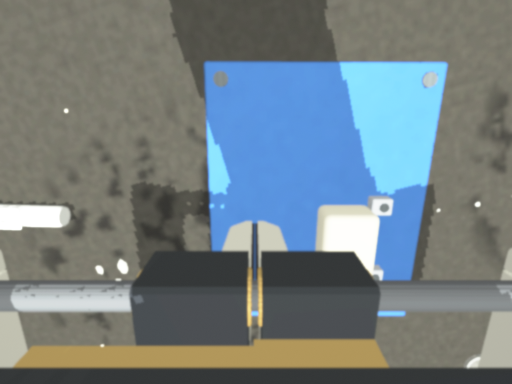

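Call:
apply_moves --steps '[-3, 0, -4, 0, 0, 0, -1, -3.6, 5, -4, 0, 0, 0, -1, -3.6, 11, -4, 0, 0, 0, -1, -3.6, 16, -4, 0, 0, 0, -1, -3.6, 19, -4, 0, 0, 0, -1, -3.6, 21, -4, 0, 0, 0, -1, -3.6, 23, -4, 0, 0, 0, -1, -3.6, 25, -4, 0, 0, 0, -1, -3.6, 25, -4, 0, 0, 0, -1, -3.6, 25, -4, 0, 0, 0, -1]'

```text
clock: 9.87
tcp_pos: [541.7, -228.8, 10.3]
tool_rot: [-3.141, -0.0, 2.867]
force: [-1.2, -1.9, 0.5]
width: 0.004
```

```bash
python3 - <<'E'
from st import *
o,p,Rm=st()
E
```

```text
tcp in plate [ 21.5  -15.49] 10.33 yaw off -0.05 F plate [-0.65 -2.12] 0.48 w 0.4
```

Call:
apply_moves --steps '[0, 2, 0, 0, 0, 0, -1, 0, 4, 0, 0, 0, 0, -1, 0, 5, 0, 0, 0, 0, -1, 0, 5, 0, 0, 0, 0, -1, 0, 5, 0, 0, 0, 0, -1]'

```text
clock: 10.28
tcp_pos: [541.8, -228.6, 10.7]
tool_rot: [-3.134, -0.001, 2.864]
force: [-3.6, -7.5, 4.7]
width: 0.004
```

```bash
python3 - <<'E'
from st import *
o,p,Rm=st()
E
```

```text
tcp in plate [ 21.47 -15.23] 10.66 yaw off -0.22 F plate [-1.44 -8.15] 4.66 w 0.4
```

Call:
apply_moves --steps '[0, -8, 0, 0, 0, 0, -1, 0, -15, 0, 0, 0, 0, -1, 0, -15, -30, 0, 0, 0, -1, 0, -15, -50, 0, 0, 0, -1, 20, 0, -50, 0, 0, 0, -1, 43, 22, -50, 0, 0, 0, -1, 43, 22, -50, 0, 0, 0, -1, 43, 22, -50, 0, 0, 0, -1, 43, 22, -25, 0, 0, 0, -1, 43, 22, -8, 0, 0, 0, -1, 43, 22, -1, 0, 0, 0, -1, 43, 22, -1, 0, 0, 0, -1]'

```text
clock: 11.28
tcp_pos: [507.2, -190.6, 9.6]
tool_rot: [3.141, -0.003, 2.867]
force: [-0.4, 0.5, -0.2]
width: 0.004
```

```bash
python3 - <<'E'
from st import *
o,p,Rm=st()
E
```

```text
tcp in plate [-22.07  11.96] 9.58 yaw off -0.05 F plate [-0.49  0.33] -0.24 w 0.4
```

Call:
apply_moves --steps '[-4, 0, 0, 0, 0, 0, -1, -8, 0, 0, 0, 0, 0, -1, -11, 0, 0, 0, 0, 0, -1, -13, 0, 0, 0, 0, 0, -1, -15, 0, 0, 0, 0, 0, -1, -17, 0, 0, 0, 0, 0, -1, -19, 0, 0, 0, 0, 0, -1, -19, 0, 0, 0, 0, 0, -1, -19, 0, 0, 0, 0, 0, -1]'

```text
clock: 12.03
tcp_pos: [517.7, -193.3, 11.5]
tool_rot: [-3.138, -0.018, 2.868]
force: [-14.2, 4.7, 12.2]
width: 0.007
```

```bash
python3 - <<'E'
from st import *
o,p,Rm=st()
E
```

```text
tcp in plate [-11.2   12.27] 11.51 yaw off 0.02 F plate [-14.95   0.68] 12.2 w 0.7
```

Call:
apply_moves --steps '[8, 0, 0, 0, 0, 0, -1, 15, 0, 0, 0, 0, 0, -1, 15, 0, -30, 0, 0, 0, 1, 5, 0, -55, 0, 0, 0, 1, -10, 0, -60, 0, 0, 0, 1, -25, 2, -60, 0, 0, 0, 1, -28, 3, -60, 0, 0, 0, 1, -28, 3, -60, 0, 0, 0, 1, -28, 3, -60, 0, 0, 0, 1]'

```text
clock: 12.78
tcp_pos: [553.4, -200.0, 71.0]
tool_rot: [-3.142, -0.001, 2.868]
force: [-0.8, 0.5, -0.5]
width: 0.455
```

```bash
python3 - <<'E'
from st import *
from plate import *
o,p,Rm=st()
c=ctrl.capture("wrist"); f=c['frame'];T=wristT(c,o);K=c['mtx']
a=cv2.resize(f[130:330,160:350],None,fx=3,fy=3,interpolation=cv2.INTER_CUBIC)
ca=lambda x,y,z:[*(p[:2]+Rm@np.array([x,y])),z]
pts=[ca(-1,0,28),ca(-1,30,28),ca(45,0,28),ca(45,30,28),ca(45,2,14),ca(45,22,14),ca(-6,30,14),ca(4,30,14)]
for q in proj(K,T,np.array(pts)): cv2.circle(a,tuple(int(v) for v in ((q-[160,130]+.5)*3)),3,(255,0,0),1)
cv2.imwrite("pics/w9.png",a[:,:,::-1])
E
```

```text
tcp in plate [24.97 15.4 ] 71.02 yaw off 0.01 F plate [-0.91  0.28] -0.53 w 42.3
```

View pics/w9.png

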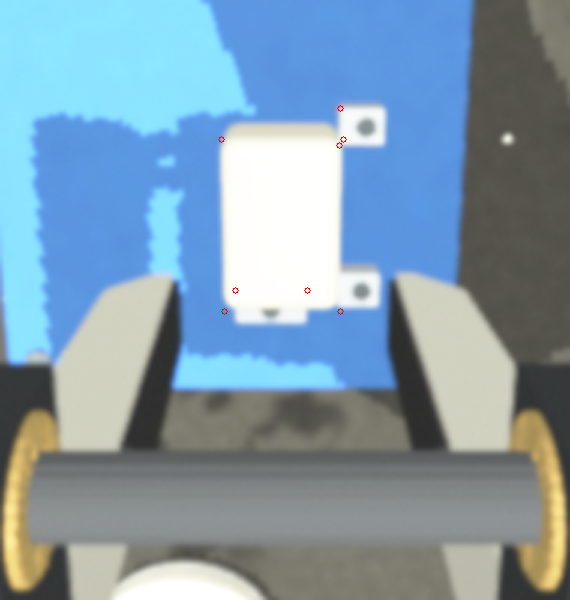

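The block is square and flush, with its right edge on both stop faces and its far end on the end stop, and it matches the home overlay. Next I grasp it there.

Call:
apply_moves --steps '[3, -0.4, 0, 0, 0, 0, 0.4, 3, -0.4, 15, 0, 0, 0, 0.4, 3, -0.4, 35, 0, 0, 0, 0.4, 3, -0.4, 50, 0, 0, 0, 0.4, 3, -0.4, 58, 0, 0, 0, 0.4, 3, -0.4, 62, 0, 0, 0, 0.4, 3, -0.4, 62, 0, 0, 0, 0.4, 3, -0.4, 62, 0, 0, 0, 0.4]'

```text
clock: 13.5
tcp_pos: [551.3, -199.7, 9.8]
tool_rot: [3.141, 0.001, 2.868]
force: [-0.3, 0.4, 0.4]
width: 0.7
```

```bash
python3 - <<'E'
from st import *
o,p,Rm=st()
E
```

```text
tcp in plate [22.84 15.17] 9.84 yaw off -0.0 F plate [-0.37  0.32] 0.38 w 65.1
```

Call:
apply_moves --steps '[0.8, 0, 1.2, 0, 0, 0, 0, 0.8, 0, 1.2, 0, 0, 0, -0.2, 0.8, 0, 1.2, 0, 0, 0, -1, 0.8, 0, 1.2, 0, 0, 0, -1, 0.8, 0, 1.2, 0, 0, 0, -1, 0.8, 0, 1.2, 0, 0, 0, -1, 0.8, 0, 1.2, 0, 0, 0, -1, 0.8, 0, 1.2, 0, 0, 0, -1, 0.8, 0, 1.2, 0, 0, 0, -1, 0.8, 0, 1.2, 0, 0, 0, -1]' --force 25

```text
clock: 14.33
tcp_pos: [550.2, -200.1, 8.4]
tool_rot: [-3.141, 0.0, 2.868]
force: [0.1, -2.4, 3.0]
width: 0.328
```

```bash
python3 - <<'E'
from st import *
o,p,Rm=st(); print(o['tool_rot'])
E
```

```text
tcp in plate [21.91 14.5 ] 8.35 yaw off -0.02 F plate [ 0.76 -2.29] 2.97 w 30.5
[-3.14090808e+00  1.25868720e-04  2.86751053e+00]
```

```bash
python3 - <<'E'
from h import *
d=np.load("top.npz"); s=np.load("side.npz")
a=cv2.resize(d['f'][105:172,130:188],None,fx=8,fy=8,interpolation=cv2.INTER_CUBIC)
cv2.imwrite("pics/tz.png",a[:,:,::-1])
a=cv2.resize(s['f'][180:220,160:214],None,fx=12,fy=12,interpolation=cv2.INTER_CUBIC)
cv2.imwrite("pics/sz.png",a[:,:,::-1])
a=cv2.resize(s['f'][278:322,148:212],None,fx=10,fy=10,interpolation=cv2.INTER_CUBIC)
cv2.imwrite("pics/sb.png",a[:,:,::-1])
E
```

```text
(no output)
```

View pics/tz.png

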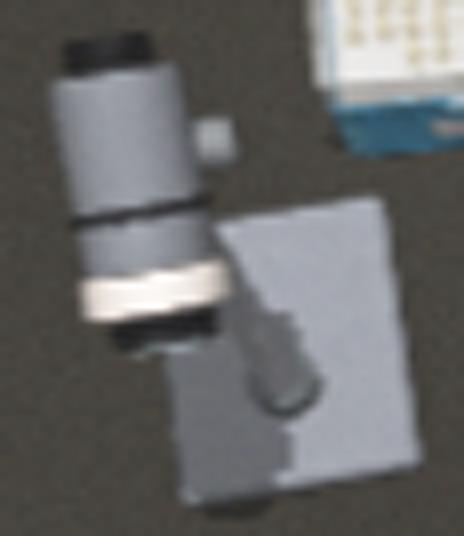

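View pics/sz.png

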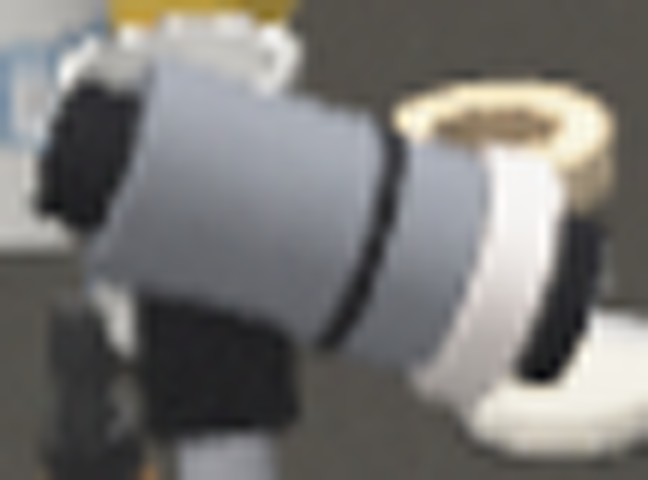

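View pics/sb.png

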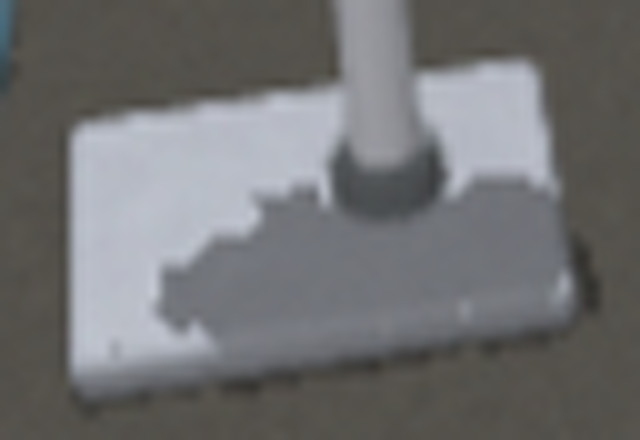

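```bash
cat > fit.py <<'E'
from h import *
from scipy.optimize import least_squares
d=np.load("top.npz"); s=np.load("side.npz")
C={'t':(d['K'],d['T']),'s':(s['K'],s['T'])}
def P(c,off,sc): return (np.array(c)+.5)/sc-.5+np.array(off)
base=[('t',(382,200),(55,-45,12)),('t',(420,462),(-55,-45,12)),('t',(185,502),(-55,45,6)),
 ('s',(75,128),(55,-45,12)),('s',(538,62),(-55,-45,12)),('s',(75,395),(55,45,0)),('s',(572,325),(-55,45,0)),('s',(75,365),(55,45,12))]
ax=[('t',(116,79)),('t',(140,213)),('t',(155,292)),('t',(165,330)),('s',(122,162)),('s',(360,238)),('s',(573,298))]
off={'t':((130,105),8),'sb':((148,278),10),'sz':((160,180),12)}
def head(x,y,yaw):
    Rz=R.from_euler('z',yaw).as_matrix(); xh=Rz@np.array([np.cos(np.radians(25)),0,np.sin(np.radians(25))])
    return Rz,xh
def res(v,useb=True,useh=True,full=False):
    x,y,yaw=v[:3]; o={'t':v[3:5],'s':v[5:7]}
    Rz,xh=head(x,y,yaw); r=[]
    if useb:
      for c,px,w in base:
        K,T=C[c]; q=P(px,*off['t' if c=='t' else 'sb'])
        r+=list(proj(K,T,Rz@np.array(w)+[x,y,0])[0]+o[c]-q)
    if useh:
      L=Rz@np.array([-80,0,235])+[x,y,0]
      for c,px in ax:
        K,T=C[c]; q=P(px,*off['t' if c=='t' else 'sz'])-o[c]
        a,b=proj(K,T,np.array([L,L+95*xh])); t=(b-a)/np.linalg.norm(b-a); n=np.array([-t[1],t[0]])
        r.append(n@(q-a))
      K,T=C['s']; q=P((573,298),*off['sz'])-o['s']; r+=list(.7*(proj(K,T,L)[0]-q))
    if full: return np.array(r)
    return np.array(r+list(v[3:]/0.7))
if __name__=="__main__":
  for k in [(1,1),(1,0),(0,1)]:
    z=least_squares(res,[713,178,.18,0,0,0,0],args=k,loss='soft_l1'); v=z.x
    Rz,xh=head(*v[:3]); L=Rz@np.array([-80,0,235])+[v[0],v[1],0]
    print(k,v[:2].round(1),np.degrees(v[2]).round(2),v[3:].round(2),"lens",L.round(1),"view",(L-93*xh).round(1))
    print(res(v,*k,full=True).round(2))
E
python3 fit.py
```

```text
(1, 1) [715.7 180.7] 10.26 [-0.08 -0.07  0.06  0.14] lens [637.  166.4 235. ] view [554.  151.4 195.7]
[ 0.17 -1.1   0.1   0.3  -0.1   0.75 -0.6  -1.29  0.27 -1.3  -0.26  1.32
  1.02  0.5  -0.91 -0.12  0.3  -0.1  -0.23  0.05 -0.01 -0.24  0.2   0.54
  0.31]
(1, 0) [715.5 180.8] 10.26 [-0.06 -0.1   0.07  0.17] lens [636.8 166.5 235. ] view [553.8 151.5 195.7]
[ 0.15 -1.07  0.09  0.34 -0.11  0.78 -0.51 -1.24  0.37 -1.25 -0.16  1.37
  1.13  0.55 -0.81 -0.07]
(0, 1) [717.  180.7] 9.88 [-0.05  0.01 -0.01 -0.11] lens [638.2 166.9 235. ] view [555.2 152.5 195.7]
[ 0.15 -0.14 -0.21  0.09 -0.01 -0.2   0.28  0.07  0.22]
```

The base fit and the barrel fit agree to about 1.5 mm: lens at (637,166,235), heading about 10.2°. Next I lift the block straight up and check it's held.

Call:
apply_moves --steps '[0, 0, -2, 0, 0, 0, -1, 0, 0, -6, 0, 0, 0, -1, 0, 0, -15, 0, 0, 0, -1, 0, 0, -35, 0, 0, 0, -1, 0, 0, -65, 0, 0, 0, -1, 0, 0, -100, 0, 0, 0, -1, 0, 0, -140, 0, 0, 0, -1, 0, 0, -175, 0, 0, 0, -1, 0, 0, -190, 0, 0, 0, -1, 0, 0, -190, 0, 0, 0, -1]'

```text
clock: 15.17
tcp_pos: [553.3, -198.6, 203.6]
tool_rot: [3.14, 0.01, 2.869]
force: [-0.2, -0.6, -0.7]
width: 0.318
```

```bash
cat > goal.py <<'E'
from st import *
psi=np.radians(10.2); Rz=R.from_euler('z',psi).as_matrix()
X=Rz@np.array([np.cos(np.radians(25)),0,np.sin(np.radians(25))]); Y=Rz@np.array([0,1.,0]); Z=np.cross(X,Y)
Rg=np.stack([-X,Y,-Z],1)
L=np.array([637.,166.4,235.]); V=L-93*X
def tcp(block,dz=8.65): return block-dz*Z
E
python3 - <<'E'
from goal import *
o,p,Rm=st(); print(o['tcp_pos'],o['tool_rot'],V)
c=ctrl.capture("wrist"); f=c['frame'];cv2.imwrite("pics/w10.png",f[:,:,::-1])
h=np.array([0,0,0.])
print("W1",delta(o,tcp(V)-60*X*[1,1,0]+[0,-60,0],Rg)); print("W2",delta(o,tcp(V)-60*X*[1,1,0],Rg)); print("G",delta(o,tcp(V),Rg))
E
```

```text
tcp in plate [24.43 16.77] 203.61 yaw off 0.05 F plate [-0.08 -0.6 ] -0.73 w 29.6
[ 553.25377347 -198.55694667  203.60591919] [3.14034204 0.01008728 2.86875763] [554.04547466 151.47412504 195.69650166]
W1 ([123.2, 257.4, 14.8], [-0.0993, -0.4187, -0.4432])
W2 ([139.4, 315.2, 14.7], [-0.0993, -0.4187, -0.4432])
G ([90.4, 338.9, 15.3], [-0.0993, -0.4187, -0.4432])
```

View pics/w10.png

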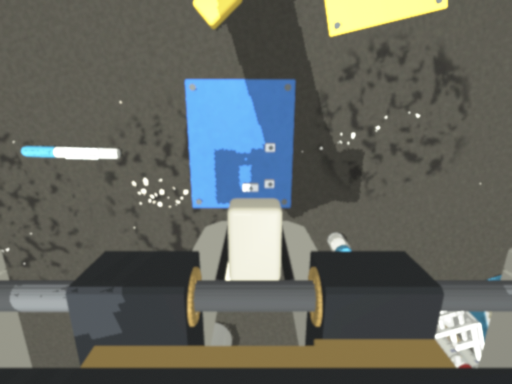

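The block is held straight in the fingers at (255,240). I'll move to a standoff 60 mm short of the view pose, tilting on the way.

Call:
apply_moves --steps '[10, 15, 0, 0, 0, 0, -1, 25, 40, 2, -0.01, -0.04, -0.04, -1, 45, 72, 4, -0.02, -0.09, -0.1, -1, 65, 107, 6, -0.035, -0.15, -0.16, -1, 85, 142, 8, -0.05, -0.21, -0.22, -1, 105, 177, 10, -0.065, -0.27, -0.28, -1, 120, 212, 12, -0.08, -0.33, -0.35, -1, 130, 247, 14, -0.09, -0.38, -0.4, -1, 136, 277, 15, -0.099, -0.419, -0.443, -1, 139, 300, 15, -0.099, -0.419, -0.443, -1, 139, 312, 15, -0.099, -0.419, -0.443, -1, 139, 315, 15, -0.099, -0.419, -0.443, -1, 139, 315, 15, -0.099, -0.419, -0.443, -1, 139, 315, 15, -0.099, -0.419, -0.443, -1]'

```text
clock: 16.38
tcp_pos: [500.7, 139.9, 181.9]
tool_rot: [3.139, 0.424, -2.967]
force: [-0.0, 0.1, -0.8]
width: 0.321
```

```bash
python3 - <<'E'
from goal import *
o,p,Rm=st(); print(o['tcp_pos'],o['tool_rot'],o['joints'])
print("G",delta(o,tcp(V),Rg))
for n in ("side","top","wrist"):
    c=ctrl.capture(n); cv2.imwrite(f"pics/{n}11.png",c['frame'][:,:,::-1])
E
```

```text
tcp in plate [-117.62  328.42] 181.93 yaw off -334.33 F plate [-0.04  0.07] -0.85 w 29.8
[500.71738313 139.88323596 181.9341967 ] [ 3.13924195  0.42387018 -2.96717847] [ 0.05062207  0.36487893 -0.54017401  2.19502883  0.95788918  0.34802082
  0.45695493]
G ([-55.5, 2.1, 18.5], [0.0008, -0.0125, -0.0033])
```

View pics/side11.png

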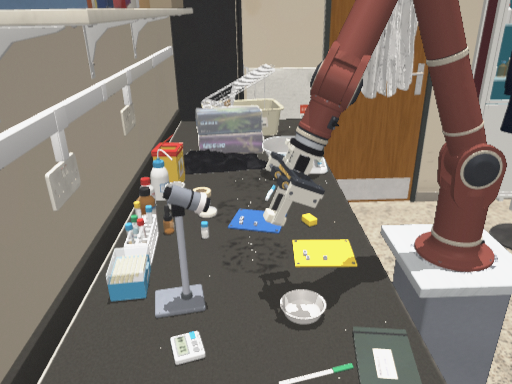

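View pics/top11.png

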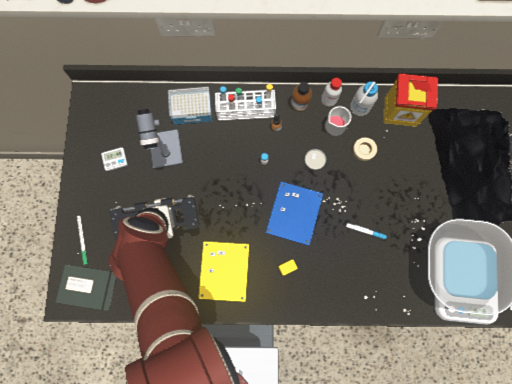

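View pics/wrist11.png

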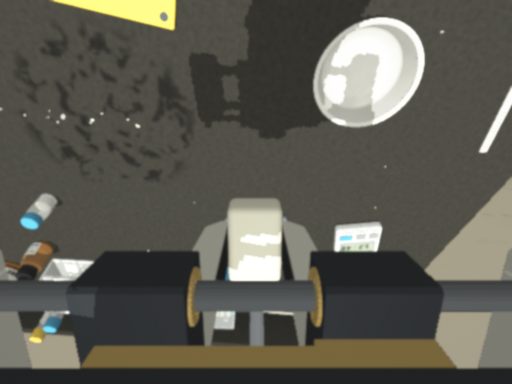

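The side, top and wrist views show the block held at side (270,215), clear of the camera head, with the bystanders where they were. Final advance now.

Call:
apply_moves --steps '[-8, 0, 3, 0, -0.002, 0, -1, -20, 1, 7, 0, -0.006, -0.001, -1, -34, 1.5, 11, 0, -0.01, -0.002, -1, -46, 2, 15, 0, -0.0125, -0.003, -1, -53, 2, 18, 0, -0.0125, -0.003, -1, -55.5, 2, 18.5, 0, -0.0125, -0.003, -1, -55.5, 2, 18.5, 0, -0.0125, -0.003, -1, -55.5, 2, 18.5, 0, -0.0125, -0.003, -1, -55.5, 2, 18.5, 0, -0.0125, -0.003, -1, -55.5, 2, 18.5, 0, -0.0125, -0.003, -1]'

```text
clock: 17.37
tcp_pos: [557.9, 153.3, 189.2]
tool_rot: [3.14, 0.439, -2.962]
force: [-0.4, -0.2, -0.2]
width: 0.317
```

```bash
python3 - <<'E'
from goal import *
o,p,Rm=st(); print(o['tcp_pos'],o['tool_rot'])
print("G",delta(o,tcp(V),Rg))
for n,(x0,y0,x1,y1),s in (("side",(155,165,265,235),7),("top",(110,95,200,225),4.5)):
    c=ctrl.capture(n); K,T=c['mtx'],c['camera_from_world']; f=c['frame']
    np.savez(f"{n}12.npz",f=f,K=K,T=T)
    a=cv2.resize(f[y0:y1,x0:x1],None,fx=s,fy=s,interpolation=cv2.INTER_CUBIC)
    def dot(Ps,col):
        for q in proj(K,T,np.array(Ps)): cv2.circle(a,tuple(int(v) for v in ((q-[x0,y0]+.5)*s)),3,col,1)
    dot([V+i*23*X+j*15*Y+k*11*Z for i in(-1,1) for j in (-1,1) for k in (-1,1)],(255,0,0))
    dot([L+t*X for t in range(-93,96,10)],(0,255,0)); 
    cv2.imwrite(f"pics/{n}12.png",a[:,:,::-1])
c=ctrl.capture("wrist"); cv2.imwrite("pics/wrist12.png",c['frame'][:,:,::-1])
E
```

```text
tcp in plate [-66.21 356.81] 189.24 yaw off -334.05 F plate [-0.31 -0.25] -0.15 w 29.4
[557.8903824  153.32108741 189.24149531] [ 3.14014678  0.43894177 -2.96236886]
G ([1.0, -1.1, 1.1], [0.002, 0.0026, 0.0011])
```

View pics/side12.png

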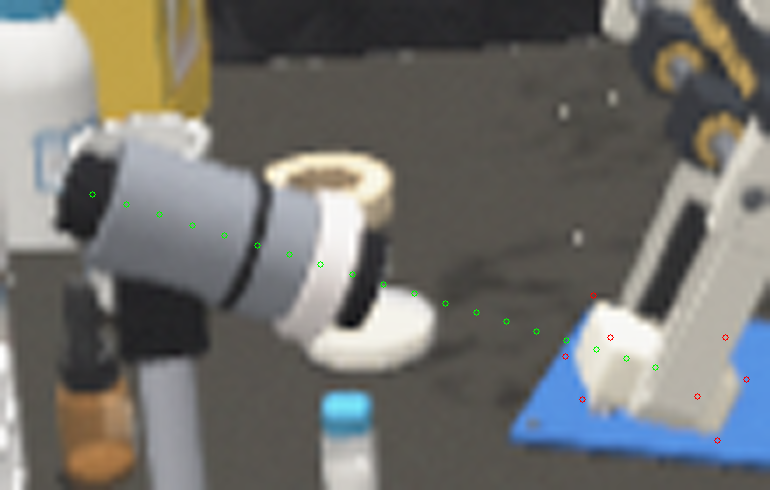

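View pics/top12.png

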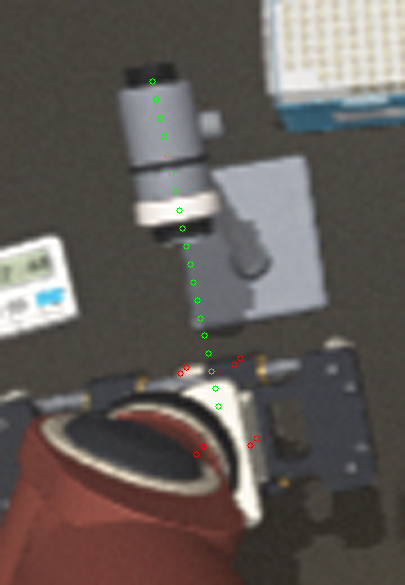

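View pics/wrist12.png

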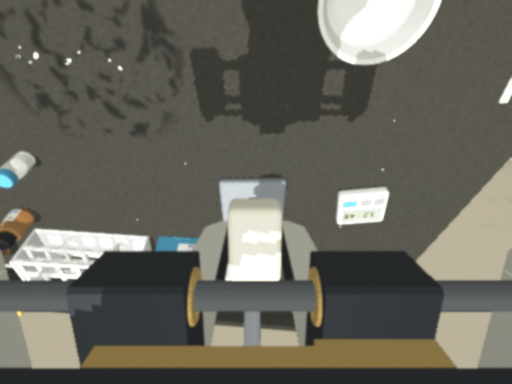

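```bash
python3 - <<'E'
from goal import *
o=ctrl.get_obs(); print("G",delta(o,tcp(V),Rg))
c=ctrl.capture("side"); K,T=c['mtx'],c['camera_from_world']; f=c['frame']
x0,y0,x1,y1=228,198,268,230;s=18
Rt=rot(o); B=o['tcp_pos']-8.65*Rt[:,2]
print("block est from arm",B.round(1),"V",V.round(1))
ims=[]
for k in (0,1):
    a=cv2.resize(f[y0:y1,x0:x1],None,fx=s,fy=s,interpolation=cv2.INTER_CUBIC)
    if k:
        for q in proj(K,T,np.array([B-i*23*Rt[:,0]+j*15*Rt[:,1]-kk*11*Rt[:,2] for i in(-1,1) for j in (-1,1) for kk in (-1,1)])): cv2.circle(a,tuple(int(v) for v in ((q-[x0,y0]+.5)*s)),4,(255,0,0),2)
    cv2.imwrite(f"pics/side13_{k}.png",a[:,:,::-1])
E
```

```text
G ([1.4, -1.3, 1.0], [0.0021, 0.003, 0.001])
block est from arm [554.6 152.8 197.2] V [554.  151.5 195.7]
```

View pics/side13_0.png

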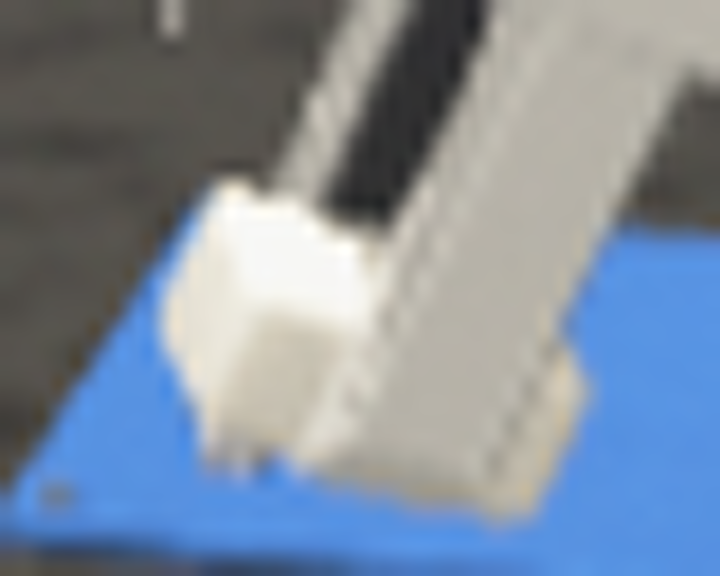

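View pics/side13_1.png

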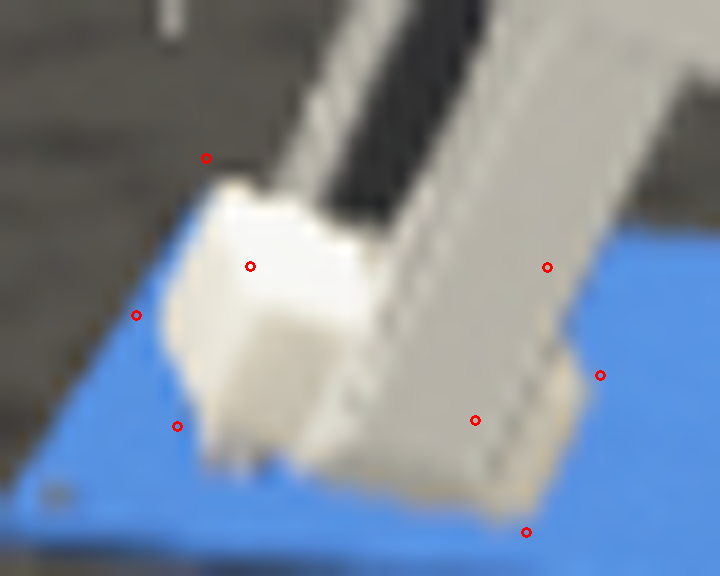

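The side zoom shows the block's lens end slightly low against the model, which could be some pitch slip in the grip. I'll compare wrist crops over time to check.

```bash
python3 - <<'E'
import cv2,numpy as np
ims=[cv2.imread(f"pics/{n}.png")[185:290,215:295] for n in ("w3","w10","wrist11","wrist12")]
a=np.hstack([cv2.resize(i,None,fx=2.45,fy=5,interpolation=cv2.INTER_CUBIC) for i in ims])
cv2.imwrite("pics/cmp.png",a)
for n in ("w3","w4","w10","wrist11","wrist12"):
    g=cv2.imread(f"pics/{n}.png").astype(int)[190:225,245:262].mean((1,)) 
    print(n,g[:,0].round().astype(int).tolist())
E
```

```text
w3 [237, 237, 237, 237, 237, 238, 238, 237, 233, 223, 214, 212, 213, 214, 215, 216, 218, 222, 232, 242, 248, 251, 253, 254, 254, 254, 254, 254, 254, 254, 254, 254, 254, 254, 254]
w4 [220, 221, 221, 221, 222, 222, 221, 221, 217, 204, 194, 190, 190, 191, 192, 193, 195, 200, 214, 226, 236, 242, 247, 249, 251, 251, 252, 252, 252, 252, 252, 252, 252, 252, 252]
w10 [208, 198, 183, 178, 178, 178, 178, 174, 164, 154, 151, 151, 152, 153, 154, 155, 159, 169, 183, 196, 208, 217, 222, 226, 230, 231, 230, 230, 230, 230, 230, 230, 230, 230, 230]
wrist11 [71, 72, 72, 72, 71, 71, 73, 85, 106, 122, 129, 131, 132, 133, 133, 134, 136, 141, 149, 158, 167, 175, 181, 187, 191, 193, 193, 194, 194, 194, 194, 194, 194, 195, 195]
wrist12 [184, 184, 184, 185, 189, 192, 187, 169, 151, 146, 146, 147, 148, 148, 149, 150, 153, 158, 167, 176, 186, 195, 202, 208, 212, 215, 216, 216, 216, 216, 216, 216, 216, 216, 217]
```

View pics/cmp.png

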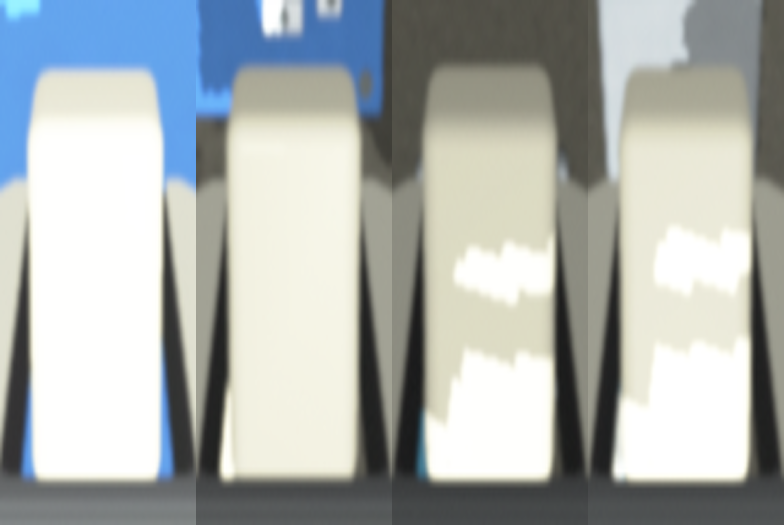

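Across the four wrist crops the block's edges stay put to within 1 px (rows about 198 and 208), so it hasn't slipped in the grip. In the side crop the odd part of the bottom corner is the plate's steel stop in the background. As an independent check of lateral and heading alignment, I'll use the camera base corners in the wrist view.

```bash
python3 - <<'E'
from goal import *
o=ctrl.get_obs(); c=ctrl.capture("wrist"); T=wristT(c,o);K=c['mtx'];f=c['frame']; np.savez("w13.npz",f=f,K=K,T=T)
a=cv2.resize(f[165:255,200:305],None,fx=7,fy=6.5,interpolation=cv2.INTER_CUBIC)
cv2.imwrite("pics/w13.png",a[:,:,::-1])
E
```

```text
(no output)
```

View pics/w13.png

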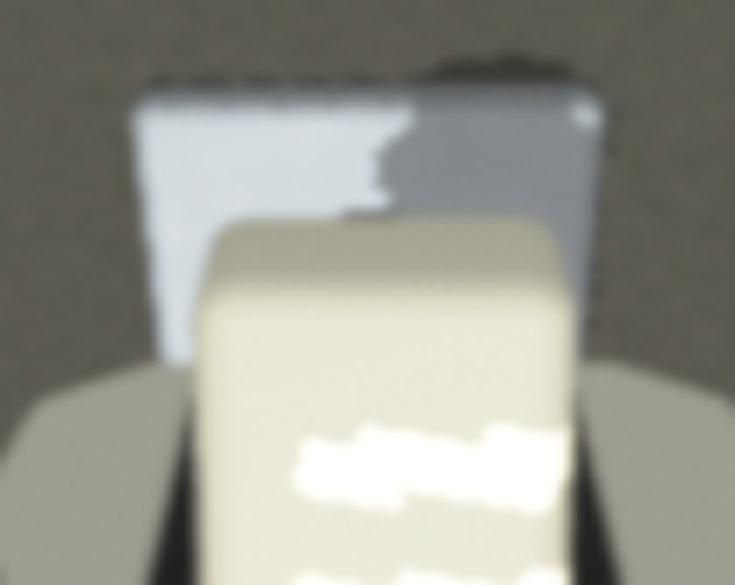

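```bash
python3 - <<'E'
from goal import *
w=np.load("w13.npz");K,T=w['K'],w['T']
g=lambda p:onplane(K,T,((p[0]+.5)/7-.5+200,(p[1]+.5)/6.5-.5+165),12)[:2]
a,b=g((133,104)),g((603,104)); l2=g((160,360)); r2=g((583,340))
print(a.round(1),b.round(1),np.linalg.norm(a-b).round(1),"mid",((a+b)/2).round(1))
for n,v in (("near edge-90",(b-a)),("left",l2-a),("right",r2-b)): print(n,np.degrees(np.arctan2(v[1],v[0])).round(1))
psi=np.radians(10.2); ex=np.array([np.cos(psi),np.sin(psi)])
m=(a+b)/2; ctr=m+55*ex; lens=ctr-80*ex; print("ctr",ctr.round(1),"lens xy",lens.round(1))
E
```

```text
[668.7 126. ] [653.1 212.7] 88.1 mid [660.9 169.3]
near edge-90 100.2
left 10.0
right 10.9
ctr [715.1 179.1] lens xy [636.3 164.9]
```

The wrist view gives heading 10.2° and lens xy (636.3,164.9), within 1.7 mm of the earlier fit. A small trim and a settling wait follow.

Call:
apply_moves --steps '[0.7, -1, 0.4, 0.001, 0.0015, 0.0005, -1, 1.3, -2, 0.8, 0.002, 0.003, 0.001, -1, 1.3, -2, 0.8, 0.002, 0.003, 0.001, -1, 1.3, -2, 0.8, 0.002, 0.003, 0.001, -1, 1.3, -2, 0.8, 0.002, 0.003, 0.001, -1, 1.3, -2, 0.8, 0.002, 0.003, 0.001, -1, 1.3, -2, 0.8, 0.002, 0.003, 0.001, -1, 1.3, -2, 0.8, 0.002, 0.003, 0.001, -1, 1.3, -2, 0.8, 0.002, 0.003, 0.001, -1, 1.3, -2, 0.8, 0.002, 0.003, 0.001, -1, 1.3, -2, 0.8, 0.002, 0.003, 0.001, -1, 1.3, -2, 0.8, 0.002, 0.003, 0.001, -1, 1.3, -2, 0.8, 0.002, 0.003, 0.001, -1, 1.3, -2, 0.8, 0.002, 0.003, 0.001, -1]'

```text
clock: 18.78
tcp_pos: [558.1, 151.4, 188.1]
tool_rot: [3.141, 0.436, -2.964]
force: [1.0, -0.2, -0.3]
width: 0.32
```

```bash
python3 - <<'E'
from goal import *
L=np.array([636.6,165.5,235.]); V=L-93*X
for i in range(3):
    o=ctrl.get_obs(); Rt=rot(o); B=o['tcp_pos']-8.65*Rt[:,2]; e=B-L
    print("block in head frame",[round(float(e@u),1) for u in (X,Y,Z)],"rot err deg",np.degrees(R.from_matrix(Rg.T@Rt).as_rotvec()).round(2),"w",round(o['width']*93,1),o['force'].round(1),np.abs(o['joint_velocities']).max().round(4),o['clock'])
    c=ctrl.capture(("side","top","wrist")[i]); cv2.imwrite(f"pics/f{i}.png",c['frame'][:,:,::-1])
E
```

```text
block in head frame [-92.2, 0.0, -0.2] rot err deg [-0.01 -0.01  0.02] w 29.8 [ 1.  -0.2 -0.3] 0.0013 18.7833
block in head frame [-92.1, -0.0, -0.2] rot err deg [-0.01 -0.01  0.02] w 29.9 [-0.3  0.3 -0.9] 0.0031 18.8333
block in head frame [-92.1, -0.0, -0.2] rot err deg [-0.01 -0.01  0.02] w 30.0 [-0.7  0.4 -0.8] 0.0015 18.8833
```

View pics/f0.png

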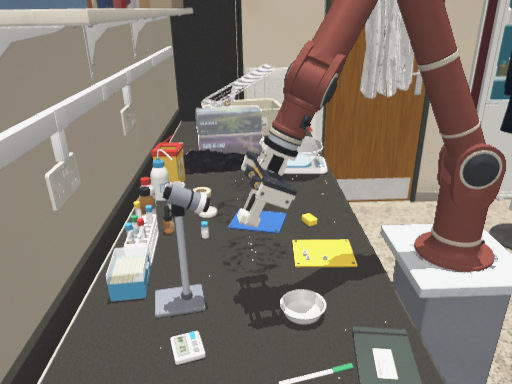

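View pics/f1.png

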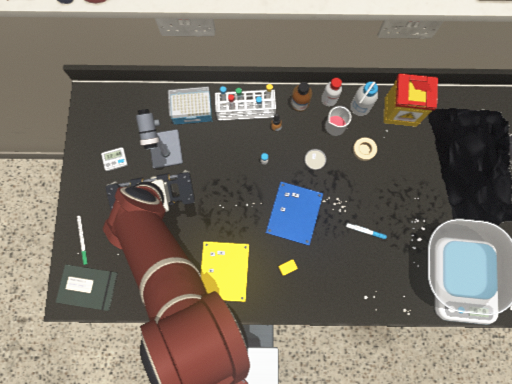

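The final views show the block held in front of the lens, at side (245,215). In the two static views the vial, petri dish, marker and yellow look-alike are where they started, and so is the dish. The arm is still, so I'm handing in.

```bash
python3 -c "
from rig import ctrl
print(ctrl.finish_job())"
```

```text
the job is handed in; nothing more can be done
None
```

I seated the cream block in the corner of the blue plate, then picked it up and handed the job in with it held still in front of the camera. The clock read about 19 s of the 72 s allowed; no verdict is reported.

**Seating:** The first push stuck about 4 mm short. The block's corner had most likely caught on the far side stop, so I backed off and went in again. I then pressed it with the fingers shut, about 8 N towards the side stops and 15 N towards the end stop. In the wrist picture it sat flush on all three stops and matched the home outline to within about 0.5 mm.

**Holding:**
- **Position:** By the arm's own readings the block's middle is 92 mm from the glass (93 wanted), which puts its near end about 69 mm away. It is within 0.2 mm of the line of sight sideways and up-down, and turned less than 0.1° off. These figures are measured against my estimate of the lens position.
- **Lens estimate:** The fixed cameras and the wrist camera disagreed by about 1.7 mm on where the lens is, so I used a point between them.
- **Stillness and grip:** The arm was still and the fingers read 30 mm, the block's width. The wrist pictures showed no slip.

**Checks that disagreed:** In the side picture the block's lens end looked slightly low. I put that down to its rounded edges and a plate stop showing behind it. The overhead camera could not confirm the block's position because the arm hides it.

The dish, vial, petri dish, marker and yellow block were where they started in the last pictures, and nothing touched the camera.

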